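# Run biscuit cutters under the sanitising lamp

## Task

Swing the red clamp lever of the lamp station fully out to release its tray, pull the tray all the way out from under the hood, and lay all the round and heart-shaped biscuit cutters flat in it. Slide the loaded tray under the hood until its red pointer stands at the green mark on the base, swing the lever fully back to clamp it, and last roll the thumbwheel on the hood until the red dial pointer stands at its green mark. Never move the tray while it is clamped, and leave the star-shaped cutter where it is.

Things in the scene. Friction and masses are not known exactly. Their poses are not given: they have to be found in the camera images.
- round_a_mid (a point): the middle (half-way up, 12 mm over the underside) of a bare tin round biscuit cutter, an open ring-like band 24 mm high, 57 mm in diameter; loose, 22 g; z axis up when it lies flat. There are two of them in all, some may be absent
- round_b_mid (a point): the middle (half-way up, 12 mm over the underside) of a bare tin round biscuit cutter, an open ring-like band 24 mm high, 57 mm in diameter; loose, 22 g; z axis up when it lies flat. There are two of them in all, some may be absent
- heart_a_mid (a point): the middle (half-way up, 12 mm over the underside) of a bare tin heart-shaped biscuit cutter, an open ring-like band 24 mm high, 50 mm along its own x (tip at -x, cleft at +x) and 55 mm along its own y, across the two lobes; best gripped along its own y, 14 mm on the +x side of this point, where it is widest; loose, 22 g; z axis up when it lies flat. There are two of them in all, some may be absent
- heart_b_mid (a point): the middle (half-way up, 12 mm over the underside) of a bare tin heart-shaped biscuit cutter, an open ring-like band 24 mm high, 50 mm along its own x (tip at -x, cleft at +x) and 55 mm along its own y, across the two lobes; best gripped along its own y, 14 mm on the +x side of this point, where it is widest; loose, 22 g; z axis up when it lies flat. There are two of them in all, some may be absent
- tray_floor (a point): centre of the upper face of the floor (20 mm over the table) of the shallow steel tray on the lamp station's rail. Inside 224 mm (y) by 96 mm (x), rim 8 mm above this floor; room for three cutters in a row along y, 75 mm apart. This point has the axes of the whole station: y along the rail towards the tray's handle and away from the hood; x across the rail, to its back; z up
- tray (a joint): how far the tray has run along the rail towards the hood, in m: 0 = pulled all the way out (end stop, clear of the hood; up to 0.025 counts), end stop at 0.29 far in; starts at 0.17 to 0.215, partly under the hood, moves along the station's -y. Stays where it is left (about 2 N to move it). The rail itself does not block the tray when the clamp is shut, but it must not be moved then
- tray_handle (a point): grip point on the tray's handle, an upright black round post 18 mm in diameter on the tray's handle end (142 mm from the tray's centre along +y), its top 18 mm above this point, 64 mm of it free below the top
- tray_pointer (a point): the small red pointer on the tray's front (-x) side, 100 mm from the tray's centre towards the handle
- tray_mark_tip (a point): tip of the green mark on the front edge of the base, where the tray's red pointer has to stand; its place along the rail differs from start to start and stays fixed in use. The white hood (underside 60 mm, top 80 mm over the table, 200 mm long) begins 10 to 40 mm beyond it; the tray's contents pass under it
- lever (a joint): clamp lever of the tray, rad: 0 = clamped (arm along the rail, pointing to the station's -y), 1.1 = released (end stop; arm swung out to the front, -x, clockwise from above). Counts as clamped below 0.15 and as released above 0.8. Stays where it is left (about 1.5 N at the knob)
- lever_knob (a point): grip point on the clamp lever's knob, an upright red round post 16 mm in diameter, top 12 mm above this point, 34 mm free below it, 55 mm from the pivot
- lever_pivot (a point): the lever's vertical axis, at the height of the knob's grip point; on the front of the base near the tray's parking end
- wheel (a joint): angle of the edge thumbwheel on top of the hood, rad, 0 to 5. Level axle along the station's x; rubber, 24 mm radius, 26 mm wide; only its top 10 mm stand out of a grey box, so it cannot be pinched. A fingertip laid on its top and drawn along the station's -y raises the angle (+y lowers it), about 0.042 rad per mm. Turns with under 1 N at the rim; stays where it is left
- wheel_top (a point): top point of the thumbwheel, 118 mm over the table when free (the grey box round it: 108 mm). The wheel is sprung: pressed, it and this point yield up to 6 mm downwards, with 2 N at first and 5 N at the end; 3 to 4 mm is a good press
- dial_pointer (a point): the red pointer in the slot in front of the thumbwheel; it runs 12 mm along the station's -y for each rad of the wheel (towards -y as the wheel angle rises)
- dial_mark_tip (a point): the green mark beside the pointer's slot: the setting wanted; its place differs from start to start and stays fixed in use
- star_mid (a point): middle of the star-shaped tin cutter (60 mm, 24 mm high), a bystander to be left alone

How it is judged (in metres and radians):
On the way, in this order (a step that is already met when the one before it is completed fails the run):
1. the clamp lever is released (above 0.8 rad) (value of joint lever above 0.8 rad), for 0.1 s.
2. the tray is pulled out (below 0.025 m) (value of joint tray below 0.025 m), for 0.1 s.
3. all the round and heart-shaped cutters lie flat in the pulled-out tray, let go (x of round_a_mid in the frame of tray_floor between -0.035 and 0.035 m and y of round_a_mid in the frame of tray_floor between -0.098 and 0.098 m and z of round_a_mid in the frame of tray_floor between 0.005 and 0.019 m and (angle between round_a_mid's own z axis and vertical below 0.12 rad or angle between round_a_mid's own z axis and vertical above 3.02 rad) and x of round_b_mid in the frame of tray_floor between -0.035 and 0.035 m and y of round_b_mid in the frame of tray_floor between -0.098 and 0.098 m and z of round_b_mid in the frame of tray_floor between 0.005 and 0.019 m and (angle between round_b_mid's own z axis and vertical below 0.12 rad or angle between round_b_mid's own z axis and vertical above 3.02 rad) and x of heart_a_mid in the frame of tray_floor between -0.035 and 0.035 m and y of heart_a_mid in the frame of tray_floor between -0.098 and 0.098 m and z of heart_a_mid in the frame of tray_floor between 0.005 and 0.019 m and (angle between heart_a_mid's own z axis and vertical below 0.12 rad or angle between heart_a_mid's own z axis and vertical above 3.02 rad) and x of heart_b_mid in the frame of tray_floor between -0.035 and 0.035 m and y of heart_b_mid in the frame of tray_floor between -0.098 and 0.098 m and z of heart_b_mid in the frame of tray_floor between 0.005 and 0.019 m and (angle between heart_b_mid's own z axis and vertical below 0.12 rad or angle between heart_b_mid's own z axis and vertical above 3.02 rad) and contact force between the fingers and round_a below 0.1 N and contact force between the fingers and round_b below 0.1 N and contact force between the fingers and heart_a below 0.1 N and contact force between the fingers and heart_b below 0.1 N and linear speed of each of round_a, round_b, heart_a, heart_b below 0.02 m/s and value of joint tray below 0.06 m), for 0.2 s.
4. the released tray stands with its pointer within 6 mm of the green mark (y of tray_pointer in the frame of tray_mark_tip between -0.006 and 0.006 m and value of joint lever above 0.8 rad), for 0.2 s.
5. the lever is clamped again (below 0.15 rad) (value of joint lever below 0.15 rad and y of tray_pointer in the frame of tray_mark_tip between -0.006 and 0.006 m), for 0.2 s.
6. the dial pointer is within 3 mm of its green mark (y of dial_pointer in the frame of dial_mark_tip between -0.003 and 0.003 m), for 0.2 s.
At the end, for the whole second after the job is handed in: All the round and heart-shaped cutters that are there lie flat (within 0.12 rad) on the tray's floor inside its rim, at rest; the tray's red pointer is within 6 mm of the green mark on the base; the lever is below 0.15 rad; the dial pointer is within 3 mm of its green mark (all of step 5 and all of step 6 and x of round_a_mid in the frame of tray_floor between -0.035 and 0.035 m and y of round_a_mid in the frame of tray_floor between -0.098 and 0.098 m and z of round_a_mid in the frame of tray_floor between 0.005 and 0.019 m and (angle between round_a_mid's own z axis and vertical below 0.12 rad or angle between round_a_mid's own z axis and vertical above 3.02 rad) and x of round_b_mid in the frame of tray_floor between -0.035 and 0.035 m and y of round_b_mid in the frame of tray_floor between -0.098 and 0.098 m and z of round_b_mid in the frame of tray_floor between 0.005 and 0.019 m and (angle between round_b_mid's own z axis and vertical below 0.12 rad or angle between round_b_mid's own z axis and vertical above 3.02 rad) and x of heart_a_mid in the frame of tray_floor between -0.035 and 0.035 m and y of heart_a_mid in the frame of tray_floor between -0.098 and 0.098 m and z of heart_a_mid in the frame of tray_floor between 0.005 and 0.019 m and (angle between heart_a_mid's own z axis and vertical below 0.12 rad or angle between heart_a_mid's own z axis and vertical above 3.02 rad) and x of heart_b_mid in the frame of tray_floor between -0.035 and 0.035 m and y of heart_b_mid in the frame of tray_floor between -0.098 and 0.098 m and z of heart_b_mid in the frame of tray_floor between 0.005 and 0.019 m and (angle between heart_b_mid's own z axis and vertical below 0.12 rad or angle between heart_b_mid's own z axis and vertical above 3.02 rad) and linear speed of each of round_a, round_b, heart_a, heart_b below 0.02 m/s and velocity of joint tray between -0.01 and 0.01 m/s and velocity of joint wheel between -0.1 and 0.1 rad/s); the robot touches nothing.
It fails at once if the tray is moved (faster than 0.05 m/s) while the lever is not released (below 0.5 rad) (value of joint lever below 0.5 rad and (velocity of joint tray above 0.05 m/s or velocity of joint tray below -0.05 m/s)).
It fails at once if the star cutter is moved by more than 30 mm (distance of star_mid from where it was at the start of the episode above 0.03 m).
Of round_a, heart_a, round_b, heart_b only 2 to 3 are there at a start; the rules pass over those that are not, and their reading is None.
At some moment in a run one of round_a, round_b, heart_a, heart_b may be knocked a few centimetres aside while the robot is not near it.
Once in a run the grip may slacken for a moment while it holds something.
It also fails if it takes over 210 s, if anything falls off the work surface, if the arm or the gripper's body presses on something with over 40 N, if the wrist force passes 120 N, or if a joint passes its speed limit or range.

## Robot

A 6-joint arm with a two-finger parallel gripper is mounted at the origin on the work surface; the furniture and walls round the work are solid. World frame = base frame: x ahead of the robot, y to its left, z up, the work surface at z = 0. Lengths are in m, angles in degrees, forces in N, time in s.
With the tool pointing down it reaches from about 0.25 to 0.725 m from the base axis. Payload 9.7 kg.
Tool frame: the origin (TCP) lies midway between the tips of the shut fingers; the grasp point (between the pads) lies bot.hold_point_z behind it (bot.hold_point_z is the distance from the TCP to the grasp point, in m); z points along the fingers, y is the line along which they close (so a half turn about z gives the same grasp; the last joint's range is limited). The gripper opens to 85 mm and grips with 20 to 120 N. Pads are 22 mm wide; open, the fingers measure 114 mm over their backs; the gripper's body (76 mm by 85 mm) begins 54 mm behind the grasp point. The pads swing forward as they close: fully open they stand 13 mm farther back than shut.
Start: joints at [66.807, 4.979, 10.078, 95.1, 0, 90], TCP at [0.217, 0.506, 0.231] pointing down, gripper open.
Joint ranges: [-179.16, 179.16], [-48.56, 103.87], [-65.8, 70.77], [-126.05, 130.52], [-82.76, 87.17], [-180, 180]. Speed limits (degrees/s): [127.2, 127.2, 147.25, 180, 180, 180].

## Interface

Orientations are given as [roll, pitch, yaw] about the fixed x, y, z axes, in that order (R = Rz(yaw) Ry(pitch) Rx(roll)).
In Python, from workcell import bot, camera, camera_model, ticket gives the robot as it stands.
- The arm moves only by the tool send_rows, never from a script. Its argument "targets" is text: rows parted by semicolons, each of 5 numbers parted by spaces: the shift along the tool's x, y, z in mm, then the turn about the tool's z in degrees, then the closure in counts, from 0 (fully open) to 255 (shut). A call has 1 to 20 rows; each row is the pose to reach, as a shift and turn from the pose commanded when the call began, along the tool's axes at that moment; what a row does not reach only later rows make up. A row lasts 1/8 s, in which the tool goes at most 62.5 mm and 10.7 degrees, less where a joint would pass 70% of its speed; a pose out of reach is approached as far as the arm can. A call with a gripper value outside its range is refused whole. The fingers move at their own pace and stop on an object; "newtons" is the grip in N (left out, the last holds). Time passes only in rows, so rows that repeat a pose let the fingers close. It gives the time, the measured TCP pose, the force, the opening and the grip force at its end, in the units of the state.
- bot.get_obs(): the state, without advancing time (a new reading comes with each control period).
- camera(name): name is "scene" or "top" or "wrist"; returns the picture (420x560x3 uint8, blue, green, red); there is no depth.
- camera_model(name): a dict with "K" (3x3 intrinsics, pixels), "pose" (4x4, takes a point from camera to world coordinates); the wrist camera has in their place "T_tool_cam" (4x4, takes a point from camera to tool coordinates, whose origin is the TCP and whose axes are the flange's). Camera axes: x right, y down, z forward; pixel columns grow to the right and rows downward; lengths in m; the calibration is good to about 2 mm. The wrist camera is an equidistant fisheye: a pixel r from the principal point sees the ray r / f radians off the axis. A picture is of the moment at which its call begins: read the wrist's pose just before it. camera_model takes no time and is no camera call.
- ticket.job_done(): hands the job in; it is judged then, once.
The state is a dict: "time": time; "q": joint angles; "qd": joint speeds; "joint_efforts": joint torques, N m; "ee_pos": TCP position; "tcp_rot": TCP orientation; "wrist_force": force on the tool from outside, world axes, zero at the start; "torque": the same for the moment, N m; "opening": finger opening in m; "grasp_force": force on a finger pad.
Only numpy, scipy, OpenCV 4.12 (cv2) and the standard library are available. Lean on these libraries where they do the work, as an engineer would, in place of code of your own. Each camera call takes 0.05 s, during which the arm holds its last target. There are 200 camera calls.

## Working session

There is one attempt and no reset: what is moved stays moved. The work goes in short steps, Python scripts to look and compute and a tool call to move; the robot and the scene stay as the last step left them, time stands still between calls to the robot, and variables do not carry over. Pictures are saved under pics/ and viewed, at most 16 in all, crops included, and the job is handed in when it is done.

Besides the shell and the picture viewer there is one more tool, called after "Call:" as name(argument=value, ...) on one line, values as JSON. send_rows: Moves the arm, as the interface text tells. Its arguments: {"type":"object","properties":{"targets":{"type":"string"},"newtons":{"type":"number"}},"required":["targets"]}

```bash
ls; mkdir -p pics; cat > h.py <<'E'
import numpy as np,cv2
from workcell import bot,camera,camera_model,ticket
from scipy.spatial.transform import Rotation as R
def ray(name,u,v,obs=None):
    m=camera_model(name);K=np.array(m["K"])
    x,y=(u-K[0,2])/K[0,0],(v-K[1,2])/K[1,1]
    if name=="wrist":
        r=np.hypot(x,y);d=np.array([np.sin(r)*x/r,np.sin(r)*y/r,np.cos(r)]) if r>0 else np.array([0,0,1.])
        o=obs or bot.get_obs();T=np.eye(4);T[:3,:3]=R.from_euler('xyz',o["tcp_rot"],degrees=True).as_matrix();T[:3,3]=o["ee_pos"]
        P=T@np.array(m["T_tool_cam"])
    else: d=np.array([x,y,1.]);P=np.array(m["pose"])
    return P[:3,3],P[:3,:3]@d
def onz(name,u,v,z,obs=None):
    o,d=ray(name,u,v,obs);return o+d*(z-o[2])/d[2]
def tool(dx,dy,dz=0,obs=None):
    "world shift -> tool shift mm"
    o=obs or bot.get_obs();return R.from_euler('xyz',o["tcp_rot"],degrees=True).as_matrix().T@np.array([dx,dy,dz])*1000
E
python3 - <<'E'
from h import *
for n in("top","scene","wrist"): cv2.imwrite(f"pics/{n}0.png",camera(n))
print(bot.get_obs(),bot.hold_point_z)
for n in("top","scene","wrist"): print(camera_model(n))
E
```

```text
pics
{'time': 0.15, 'q': array([6.68078318e+01, 5.00329389e+00, 1.00449999e+01, 9.50988754e+01,
       3.82456091e-04, 9.00005826e+01]), 'qd': array([-0.03983794, -0.13151581,  0.20385869, -0.10752029,  0.09339341,
       -0.04890896]), 'joint_efforts': array([ 5.43487240e-04, -5.20762289e+01,  4.65043008e+01,  1.39212987e-02,
        5.90298924e-06,  1.20787288e-05]), 'ee_pos': array([0.21653029, 0.50539862, 0.23075242]), 'tcp_rot': array([-1.79942831e+02, -3.81874635e-04,  1.56807249e+02]), 'wrist_force': array([ 0.24277411, -0.24019814,  0.32992064]), 'torque': array([ 0.02440202, -0.02474365, -0.0002586 ]), 'grasp_force': 0.0, 'opening': 0.08572007589672964} 0.0187
{'K': array([[390.93437287,   0.        , 279.05652589],
       [  0.        , 390.93437287, 207.65816258],
       [  0.        ,   0.        ,   1.        ]]), 'pose': array([[-0.00358853, -0.98408576,  0.17765794,  0.26024242],
       [-0.999966  ,  0.00485031,  0.00666849, -0.13957887],
       [-0.00742406, -0.17762797, -0.98406971,  0.99796585],
       [ 0.        ,  0.        ,  0.        ,  1.        ]])}
{'K': a
[... 224 characters left out ...]
      [-0.88480544, -0.3004465 ,  0.3561618 , -0.46880871],
       [ 0.0162811 , -0.78382778, -0.6207648 ,  0.6536907 ],
       [ 0.        ,  0.        ,  0.        ,  1.        ]])}
{'K': array([[325.1922621 ,   0.        , 276.84205736],
       [  0.        , 325.1922621 , 206.28925081],
       [  0.        ,   0.        ,   1.        ]]), 'T_tool_cam': array([[ 3.78221744e-04, -9.50141945e-01, -3.11817481e-01,
         7.99711806e-02],
       [ 9.99999928e-01,  3.64514876e-04,  1.02242002e-04,
         5.10212936e-04],
       [ 1.65176960e-05, -3.11817498e-01,  9.50142015e-01,
        -1.42343506e-01],
       [ 0.00000000e+00,  0.00000000e+00,  0.00000000e+00,
         1.00000000e+00]])}
```

View pics/top0.png

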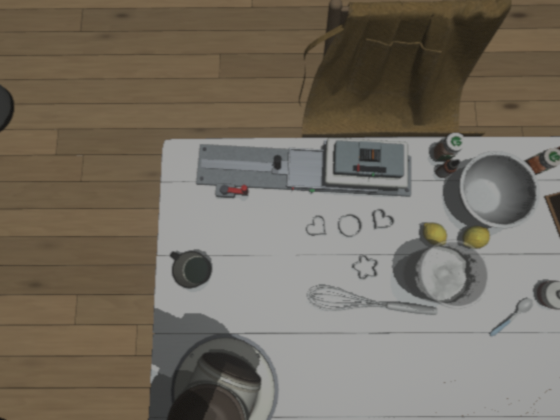

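View pics/scene0.png

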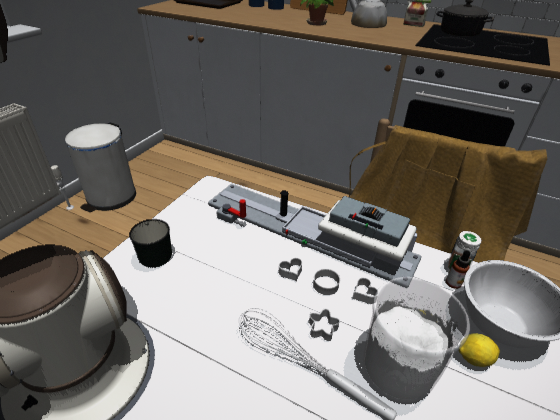

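Top view: station along the upper edge (base u 197–411), lever knob ≈(245,190), handle (277,162), hearts (316,226), (382,219), round (349,225), star (365,267).

```bash
python3 - <<'E'
from h import *
im=cv2.imread("pics/top0.png")[130:290,190:420]
cv2.imwrite("pics/tc.png",cv2.resize(im,None,fx=3.4,fy=3.4,interpolation=cv2.INTER_CUBIC))
full=cv2.imread("pics/top0.png");hsv=cv2.cvtColor(full,cv2.COLOR_BGR2HSV)
H,S,V=[hsv[...,i].astype(int) for i in range(3)]
roi=np.zeros(H.shape,bool);roi[135:205,190:420]=1
for nm,m in(("red",((H<8)|(H>172))&(S>120)&(V>50)),("green",(H>45)&(H<90)&(S>80)&(V>40))):
    n,l,st,c=cv2.connectedComponentsWithStats((m&roi).astype(np.uint8))
    for i in range(1,n):
        if st[i,4]>=1: print(nm,st[i],c[i].round(1))
for n,p,z in[("h1",(316,226),.012),("r",(349,225),.012),("h2",(382,219),.012),("star",(365,267),.012),("handle",(277,160),.07),("baseL",(197,145),.01),("baseR",(411,192),.01),("whl",(370,155),.118)]:
    print(n,onz("top",*p,z).round(3))
E
```

```text
red [358 166   1   4   4] [358.  167.5]
red [228 186  19   7  80] [237.3 189.5]
green [372 174   2   2   4] [372.5 174.5]
green [310 189   4   3   8] [311.5 190. ]
h1 [ 0.39  -0.227  0.012]
r [ 0.393 -0.31   0.012]
h2 [ 0.408 -0.395  0.012]
star [ 0.287 -0.346  0.012]
handle [ 0.547 -0.129  0.07 ]
baseL [0.608 0.084 0.01 ]
baseR [ 0.478 -0.473  0.01 ]
whl [ 0.543 -0.347  0.118]
```

View pics/tc.png

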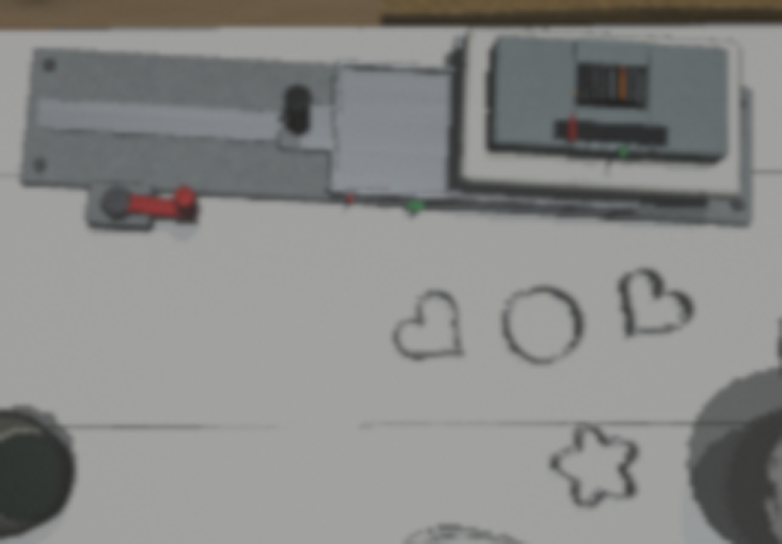

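```bash
python3 - <<'E'
from h import *
full=cv2.imread("pics/scene0.png")
cv2.imwrite("pics/sc.png",cv2.resize(full[170:290,205:425],None,fx=3.6,fy=3.6,interpolation=cv2.INTER_CUBIC))
hsv=cv2.cvtColor(full,cv2.COLOR_BGR2HSV)
H,S,V=[hsv[...,i].astype(int) for i in range(3)]
roi=np.zeros(H.shape,bool);roi[170:290,205:425]=1
for nm,m in(("red",((H<8)|(H>172))&(S>120)&(V>50)),("green",(H>45)&(H<90)&(S>80)&(V>40))):
    n,l,st,c=cv2.connectedComponentsWithStats((m&roi).astype(np.uint8))
    for i in range(1,n):
        if st[i,4]>=1: print(nm,st[i],c[i].round(1))
E
```

```text
red [228 199  18  19 164] [239.3 209.2]
red [352 213   4   6  12] [353.5 215.5]
red [286 230   2   4   7] [286.4 231.3]
green [365 223   3   4   9] [366.1 224.6]
green [302 239   6   5  19] [304.3 241.1]
```

View pics/sc.png

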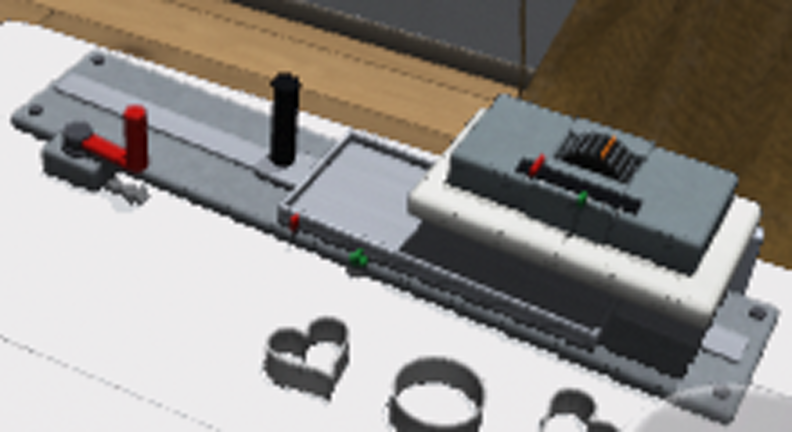

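The scene crop shows the knob top at (242.5,200.6), the handle top at (284.2,192), tray pointer (286,231), base mark (304,241), dial pointer (353.5,215.5) and dial mark (366,224.6).

```bash
cat >> h.py <<'E'
def tri(a,b):
    (o1,d1),(o2,d2)=a,b;d1=d1/np.linalg.norm(d1);d2=d2/np.linalg.norm(d2)
    s=np.linalg.lstsq(np.c_[d1,-d2],o2-o1,rcond=None)[0];p,q=o1+s[0]*d1,o2+s[1]*d2
    return ((p+q)/2).round(4),round(float(np.linalg.norm(p-q)),4)
E
python3 - <<'E'
from h import *
def T(n,t,s): print(n,*tri(ray("top",*t),ray("scene",*s)))
T("knobtop",(244.4,186.8),(242.5,200.6))
T("pivottop",(190+116/3.4,130+198/3.4),(205+75/3.6,170+132/3.6))
T("handletop",(277.4,157.4),(284.2,191.9))
T("tpoint",(190+350/3.4,130+199/3.4),(286.4,231.3))
T("tmark",(311.5,190),(304.3,241.1))
T("dpoint",(358,167.5),(353.5,215.5))
T("dmark",(372.5,174.5),(366.1,224.6))
T("wheeltop",(190+612/3.4,130+84/3.4),(205+605/3.6,170+150/3.6))
T("baseTL",(190+48/3.4,130+65/3.4),(205+97/3.6,170+60/3.6))
T("baseBR",(190+740/3.4,130+206/3.4),(205+722/3.6,170+393/3.6))
T("baseBL",(190+40/3.4,130+165/3.4),(205+35/3.6,170+110/3.6))
# 
for u,v in((24,185),(748,222)): print(onz("top",190+u/3.4,130+v/3.4,.012).round(4))
E
```

```text
knobtop [ 0.4773 -0.0502  0.0811] 0.0002
pivottop [0.4839 0.0059 0.0367] 0.0011
handletop [ 0.5471 -0.1299  0.0915] 0.0
tpoint [ 0.4856 -0.1689  0.0243] 0.0006
tmark [ 0.4843 -0.2176  0.0142] 0.0023
dpoint [ 0.5147 -0.3188  0.1127] 0.0002
dmark [ 0.4981 -0.3526  0.1121] 0.0014
wheeltop [ 0.5472 -0.351   0.1126] 0.006
baseTL [0.5969 0.0634 0.0116] 0.0022
baseBR [ 0.4812 -0.4644  0.0132] 0.0007
baseBL [0.5165 0.0672 0.0128] 0.0014
[0.5006 0.0797 0.012 ]
[ 0.4689 -0.4697  0.012 ]
```

```bash
cat >> h.py <<'E'
def go(*ts):
    "each t: (x,y,z,yaw) -> row shift in tool axes mm, turn"
    o=bot.get_obs();M=R.from_euler('xyz',o["tcp_rot"],degrees=True).as_matrix()
    print("t",round(o["time"],2),"at",o["ee_pos"].round(4),"yaw",round(o["tcp_rot"][2],1),"q6",round(o["q"][5],1))
    for x,y,z,w in ts:
        s=M.T@(np.array([x,y,z])-o["ee_pos"])*1000
        print(s.round(1),"turn",round((o["tcp_rot"][2]-w+180)%360-180,1))
E
python3 - <<'E'
from h import *
go((.477,-.05,.15,90))
E
```

```text
t 0.15 at [0.2165 0.5054 0.2308] yaw 156.8 q6 90.0
[-458.2 -407.9   81.2] turn 66.8
```

Call:
send_rows(targets="-40 -36 0 6 0;-80 -71 0 12 0;-120 -107 5 18 0;-160 -142 10 24 0;-200 -178 20 30 0;-240 -214 30 36 0;-280 -249 40 42 0;-320 -285 50 48 0;-360 -320 60 54 0;-400 -356 70 60 0;-430 -383 76 64 0;-450 -401 80 66 0;-458 -408 81 66.8 0;-458 -408 81 66.8 0;-458 -408 81 66.8 0;-458 -408 81 66.8 0")

```text
time: 2.15
ee_pos: [0.4768, -0.0491, 0.1506]
tcp_rot: [180.0, -0.0, 90.1]
wrist_force: [0.1, -0.1, -0.0]
opening: 0.0853
grasp_force: 0.0
```

```bash
python3 - <<'E'
from h import *
cv2.imwrite("pics/w1.png",camera("wrist"))
go((.477,-.05,.053,90))
E
```

```text
t 2.2 at [ 0.4768 -0.0491  0.1505] yaw 90.1 q6 84.0
[-0.9  0.2 97.5] turn 0.1
```

View pics/w1.png

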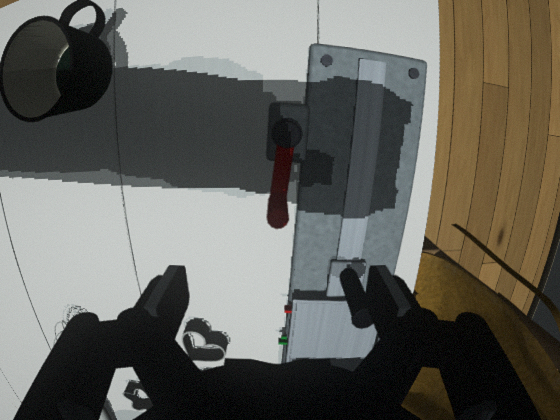

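Wrist view: knob at (278,215) centred between the fingers; pivot (287,130).

```bash
python3 - <<'E'
from h import *
print(onz("wrist",278,216,.081),onz("wrist",287,130,.037))
E
```

```text
[ 0.47792197 -0.04526395  0.081     ] [0.4849779  0.01022407 0.037     ]
```

Call:
send_rows(targets="-1 0 30 0 0;-1 0 60 0 0;-1 0 85 0 0;-1 0 97 0 0;-1 0 97 0 0;-1 0 97 0 255;-1 0 97 0 255;-1 0 97 0 255;-1 0 97 0 255;-1 0 97 0 255;-1 0 97 0 255;-1 0 97 0 255", newtons=30)

```text
time: 3.7
ee_pos: [0.4771, -0.0509, 0.0536]
tcp_rot: [180.0, 0.0, 90.0]
wrist_force: [0.5, -0.8, 4.9]
opening: 0.0153
grasp_force: 29.3
```

Call:
send_rows(targets="0.5 -3.5 0 0 255;1 -7 0 0 255;2 -11 0 0 255;3 -15 0 0 255;5 -19 0 0 255;6.5 -22.5 0 0 255;9 -26 0 0 255;11 -29.5 0 0 255;14 -32.5 0 0 255;16.5 -35.5 0 0 255;20 -38.5 0 0 255;23 -41 0 0 255;26.5 -43 0 0 255;30 -45 0 0 255;32.5 -46.5 0 0 255;34 -47 0 0 255;34 -47 0 0 255")

```text
time: 5.82
ee_pos: [0.4336, -0.0218, 0.054]
tcp_rot: [179.5, 0.7, 89.8]
wrist_force: [20.3, -33.0, -8.5]
opening: 0.0152
grasp_force: 29.4
```

Call:
send_rows(targets="-3 2 0 0 255;-3 2 0 0 0;-3 2 0 0 0;-3 2 0 0 0;-3 2 0 0 0;-3 2 -30 0 0;-3 2 -70 0 0;-3 2 -97 0 0;-3 2 -97 0 0")

```text
time: 6.95
ee_pos: [0.4329, -0.0198, 0.1522]
tcp_rot: [179.8, 0.0, 90.0]
wrist_force: [-0.0, 0.1, -0.2]
opening: 0.0852
grasp_force: 0.0
```

```bash
python3 - <<'E'
from h import *
im=camera("top");cv2.imwrite("pics/t2.png",cv2.resize(im[130:290,190:420],None,fx=3.4,fy=3.4,interpolation=cv2.INTER_CUBIC))
hsv=cv2.cvtColor(im,cv2.COLOR_BGR2HSV);H,S,V=[hsv[...,i].astype(int) for i in range(3)]
m=((H<8)|(H>172))&(S>120)&(V>40)&(np.arange(560)<270)&(np.arange(420)<240)[:,None]
n,l,st,c=cv2.connectedComponentsWithStats(m.astype(np.uint8));print(st[1:],c[1:])
go((.547,-.13,.18,90),(.547,-.13,.062,90))
E
```

```text
[] []
t 7.0 at [ 0.4323 -0.0198  0.1507] yaw 90.0 q6 87.4
[-110.3  114.7  -29.1] turn 0.0
[-110.3  114.6   88.9] turn 0.0
```

Call:
send_rows(targets="-40 40 -20 0 0;-80 80 -29 0 0;-110 114.7 -29 0 0;-110.3 114.7 -29 0 0;-110.3 114.7 0 0 0;-110.3 114.7 40 0 0;-110.3 114.7 75 0 0;-110.3 114.7 95 0 0;-110.3 114.7 95 0 0;-110.3 114.7 95 0 255;-110.3 114.7 95 0 255;-110.3 114.7 95 0 255;-110.3 114.7 95 0 255;-110.3 114.7 95 0 255;-110.3 114.7 95 0 255;-110.3 114.7 95 0 255", newtons=40)

```text
time: 9.0
ee_pos: [0.546, -0.1302, 0.0559]
tcp_rot: [-179.9, 0.0, 90.0]
wrist_force: [-4.8, -0.4, 5.9]
opening: 0.017
grasp_force: 39.2
```

```bash
python3 - <<'E'
from h import *
im=camera("top");cv2.imwrite("pics/t2.png",im)
hsv=cv2.cvtColor(im,cv2.COLOR_BGR2HSV);H,S,V=[hsv[...,i].astype(int) for i in range(3)]
m=((H<8)|(H>172))&(S>100)&(V>30)&(np.arange(560)<270)&(np.arange(420)<240)[:,None]
n,l,st,c=cv2.connectedComponentsWithStats(m.astype(np.uint8));print(st[1:],c[1:])
print(bot.get_obs()["opening"])
E
```

```text
[] []
0.016898851498175344
```

```bash
python3 - <<'E'
from h import *
a=cv2.imread("pics/t2.png")[120:280,180:420];b=camera("scene")[160:320,195:435]
cv2.imwrite("pics/c2.png",cv2.resize(np.vstack([a,b]),None,fx=1.85*1.0,fy=1.85,interpolation=cv2.INTER_CUBIC))
E
```

```text
(no output)
```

View pics/c2.png

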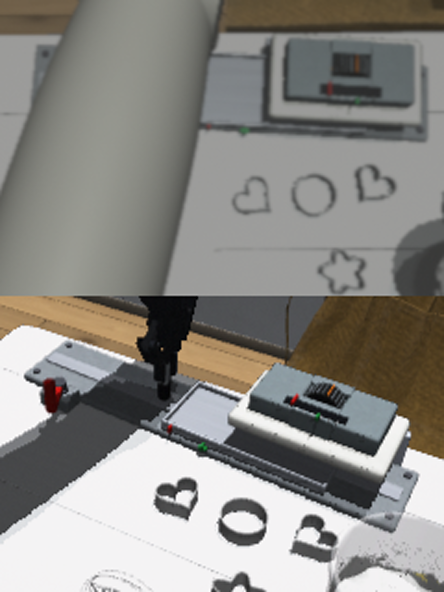

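The lever is swung out, knob top at scene (221,205).

```bash
python3 - <<'E'
from h import *
k=onz("scene",222,205.5,.081);print(k, np.degrees(np.arctan2(.483-k[0],.0057-k[1])))
go((.546+.225*.06,.095,.056,90))
E
```

```text
[ 0.43658498 -0.01715215  0.081     ] 63.78695458034606
t 9.1 at [ 0.546  -0.1302  0.0559] yaw 90.0 q6 76.6
[ 2.252e+02  1.350e+01 -2.000e-01] turn -0.0
```

Call:
send_rows(targets="5 0.3 0 0 255;15 1 0 0 255;30 2 0 0 255;45 2.7 0 0 255;60 3.6 0 0 255;75 4.5 0 0 255;90 5.4 0 0 255;105 6.3 0 0 255;120 7.2 0 0 255;135 8.1 0 0 255;148 9 0 0 255;158 9.5 0 0 255;165 10 0 0 255;165 10 0 0 255")

```text
time: 10.85
ee_pos: [0.5567, 0.0358, 0.0559]
tcp_rot: [180.0, -0.1, 90.1]
wrist_force: [-2.7, 1.5, 5.8]
opening: 0.0168
grasp_force: 38.8
```

Call:
send_rows(targets="4 0.2 0 0 255;8 0.5 0 0 255;11 0.7 0 0 255;11 0.7 0 0 255")

```text
time: 11.35
ee_pos: [0.5573, 0.0463, 0.0559]
tcp_rot: [180.0, -0.0, 90.0]
wrist_force: [-2.5, 1.4, 6.2]
opening: 0.0169
grasp_force: 38.9
```

Call:
send_rows(targets="4 0.2 0 0 255;7 0.4 0 0 255;10 0.6 0 0 255;10 0.6 0 0 255")

```text
time: 11.85
ee_pos: [0.558, 0.0562, 0.0559]
tcp_rot: [180.0, -0.0, 90.0]
wrist_force: [-2.8, 0.6, 5.3]
opening: 0.0167
grasp_force: 38.9
```

Call:
send_rows(targets="4 0.2 0 0 255;7 0.4 0 0 255;10 0.6 0 0 255;10 0.6 0 0 255")

```text
time: 12.35
ee_pos: [0.5584, 0.0628, 0.0559]
tcp_rot: [180.0, 0.4, 89.9]
wrist_force: [-3.6, -18.7, 8.0]
opening: 0.0169
grasp_force: 39.2
```

Call:
send_rows(targets="4 0.2 0 0 255;7 0.4 0 0 255;10 0.6 0 0 255;10 0.6 0 0 255")

```text
time: 12.85
ee_pos: [0.5584, 0.0669, 0.0554]
tcp_rot: [-179.9, 1.0, 89.6]
wrist_force: [-6.4, -50.3, 8.6]
opening: 0.0171
grasp_force: 39.4
```

Call:
send_rows(targets="-5 0 0 0 255;-10 0 0 0 255;-10 0 0 0 0;-10 0 0 0 0;-10 0 0 0 0;-10 0 0 0 0;-10 0 -40 0 0;-10 0 -80 0 0;-10 0 -120 0 0;-50 -20 -140 0 0;-100 -60 -140 0 0;-150 -100 -140 0 0;-200 -140 -140 0 0;-210 -150 -140 0 0;-210 -150 -140 0 0;-210 -150 -140 0 0")

```text
time: 14.85
ee_pos: [0.4096, -0.1337, 0.1953]
tcp_rot: [180.0, -0.0, 90.0]
wrist_force: [0.2, -0.8, -0.4]
opening: 0.0855
grasp_force: 0.0
```

```bash
python3 - <<'E'
from h import *
o=bot.get_obs();im=camera("wrist");cv2.imwrite("pics/w3.png",im)
t=camera("top");cv2.imwrite("pics/t3.png",t)
import pickle;pickle.dump(o,open("o3.pkl","wb"));print(o["ee_pos"],o["tcp_rot"])
E
```

```text
[ 0.4096479  -0.13372865  0.19530566] [ 1.79980690e+02 -6.04409238e-03  9.00256061e+01]
```

View pics/w3.png

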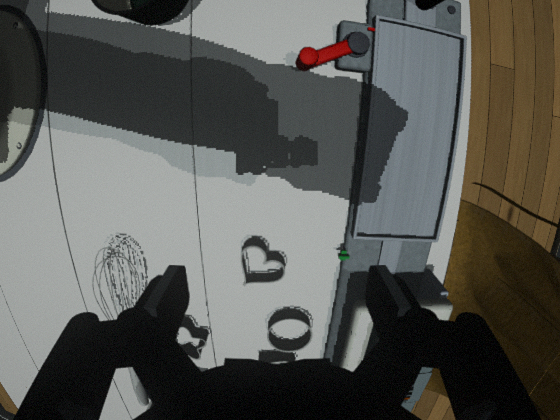

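View pics/t3.png

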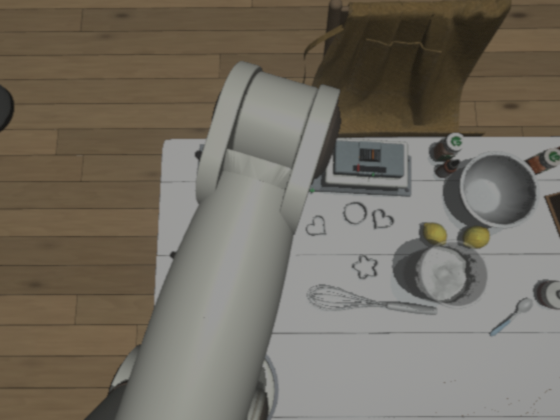

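Tray fully out (wrist view corners (372,17),(468,35),(440,242),(355,238)); lever is fully out at (307,58); the round has been knocked towards the hood, top (355,213), heart a (316,226), heart b (382,219).

```bash
cat >> h.py <<'E'
def cutter(im,name,u,v,w,obs=None,z=.012,thr=0.75,heart=True):
    "outline in the window -> centre, (tip->cleft heading)"
    x0,y0=u-w,v-w;g=cv2.cvtColor(im[y0:v+w,x0:u+w],cv2.COLOR_BGR2GRAY);g=cv2.resize(g,None,fx=4,fy=4,interpolation=cv2.INTER_CUBIC)
    m=(g<thr*np.median(g)).astype(np.uint8)
    cs,_=cv2.findContours(m,cv2.RETR_EXTERNAL,cv2.CHAIN_APPROX_NONE)
    c=max(cs,key=lambda c:cv2.contourArea(cv2.convexHull(c)))
    W=lambda p:onz(name,x0+(p[0]+.5)/4-.5,y0+(p[1]+.5)/4-.5,z,obs)[:2]
    P=np.array([W(p) for p in c[:,0]])*1000
    Pf=P.astype(np.float32)
    print("bbox",P.min(0).round(1),P.max(0).round(1),"circle",cv2.minEnclosingCircle(Pf))
    if heart:
        Q=(P*10).astype(np.int32).reshape(-1,1,2)
        h=cv2.convexHull(Q,returnPoints=False);h[::-1].sort(axis=0)
        d=cv2.convexityDefects(Q,h);k=d[d[:,0,3].argmax(),0];cl=Q[k[2],0]/10
        hp=cv2.convexHull(Pf)[:,0];tip=hp[np.linalg.norm(hp-cl,axis=1).argmax()]
        l1,l2=Q[k[0],0]/10,Q[k[1],0]/10
        nrm=np.array([-(l2-l1)[1],(l2-l1)[0]]);nrm*=np.sign(nrm@(cl-tip))
        print("cleft",cl.round(1),"tip",tip.round(1),"len",np.linalg.norm(cl-tip).round(1),"head",np.degrees(np.arctan2(*(cl-tip)[::-1])).round(1),"head2",np.degrees(np.arctan2(nrm[1],nrm[0])).round(1))
E
python3 - <<'E'
from h import *
import pickle
o=pickle.load(open("o3.pkl","rb"));w=cv2.imread("pics/w3.png");t=cv2.imread("pics/t3.png")
C=[onz("wrist",*p,.028,o)[:2] for p in((372,17),(468,35),(440,242),(355,238))];print(np.round(C,4),np.mean(C,0))
print("ha top");cutter(t,"top",316,226,16)
print("ha wrist");cutter(w,"wrist",263,262,32,o)
print("round top");cutter(t,"top",355,213,14,heart=False)
print("hb top");cutter(t,"top",382,219,14)
E
```

```text
[[ 0.5011  0.0362]
 [ 0.6103  0.0343]
 [ 0.5971 -0.1978]
 [ 0.4929 -0.1902]] [ 0.55033127 -0.07936328]
ha top
bbox [ 366.6 -249.3] [ 387.7 -199.4] circle ((378.0181884765625, -224.36456298828125), 25.708925247192383)
cleft [ 371.7 -211.9] tip [ 372.8 -249.3] len 37.4 head 91.7 head2 173.3
ha wrist
bbox [ 369.6 -255.2] [ 419.9 -193.2] circle ((388.6249694824219, -226.2361602783203), 33.609127044677734)
cleft [ 377.2 -228.9] tip [ 419.9 -217.6] len 44.2 head -165.1 head2 177.5
round top
bbox [ 407.5 -356.5] [ 453.  -313.2] circle ((429.3143310546875, -331.98480224609375), 26.962160110473633)
hb top
bbox [ 383.7 -380.8] [ 430.6 -368.2] circle ((407.16912841796875, -375.98382568359375), 23.525779724121094)
cleft [ 415.7 -375.7] tip [ 383.7 -374.2] len 32.0 head -2.6 head2 -86.5
```

Call:
send_rows(targets="-40 0 0 0 0;-90 0 0 0 0;-140 0 0 0 0;-176 0 0 0 0;-186 0 0 0 0;-186 0 0 0 0;-186 0 0 0 0")

```text
time: 15.82
ee_pos: [0.4095, -0.319, 0.1953]
tcp_rot: [-180.0, -0.0, 90.1]
wrist_force: [-0.1, -0.1, -0.5]
opening: 0.0853
grasp_force: 0.0
```

```bash
python3 - <<'E'
from h import *
o=bot.get_obs();im=camera("wrist");cv2.imwrite("pics/w4.png",im)
import pickle;pickle.dump(o,open("o4.pkl","wb"));print(o["ee_pos"],o["tcp_rot"])
E
```

```text
[ 0.4094855  -0.31904212  0.19532837] [-1.79995051e+02 -1.75118050e-02  9.00819249e+01]
```

View pics/w4.png

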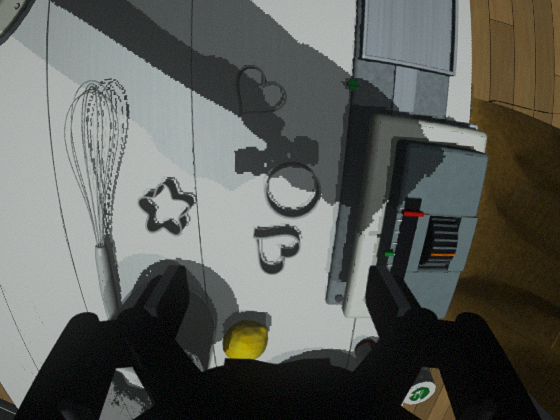

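Wrist view: round centred (293,189), heart b (277,248), heart a (262,90) in shadow, star (167,206), dial pointer (412,214) and mark (390,254). I zoom in for outline points.

```bash
python3 - <<'E'
from h import *
im=cv2.imread("pics/w4.png");a=im[215:285,240:320];b=im[55:125,225:305]
f=lambda a:cv2.resize(cv2.normalize(a,None,0,255,cv2.NORM_MINMAX),None,fx=5,fy=5,interpolation=cv2.INTER_CUBIC)
cv2.imwrite("pics/z4.png",np.hstack([f(a),f(b)]))
E
```

```text
(no output)
```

View pics/z4.png

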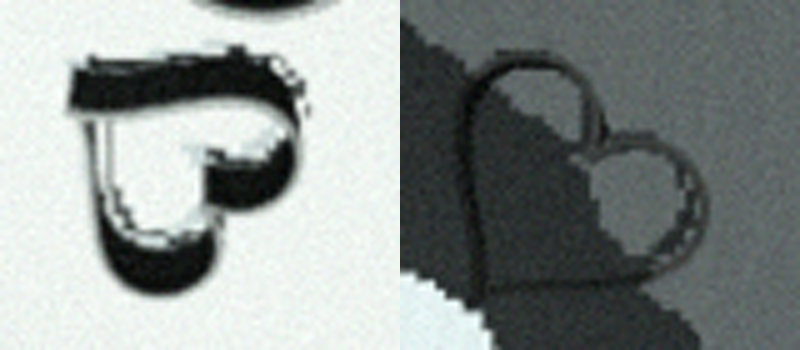

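```bash
python3 - <<'E'
from h import *
import pickle
o=pickle.load(open("o4.pkl","rb"))
def rep(n,pts,x0,y0,z=.024):
    W=[onz("wrist",x0+(u+.5)/5-.5,y0+(v+.5)/5-.5,z,o)[:2]*1000 for u,v in pts]
    tip,cl,l1,l2=W;mid=(l1+l2)/2;d=l2-l1
    h1=np.degrees(np.arctan2(*(cl-tip)[::-1]));h2=np.degrees(np.arctan2(*(mid-tip)[::-1]));nn=np.array([-d[1],d[0]]);nn*=np.sign(nn@(mid-tip));h3=np.degrees(np.arctan2(nn[1],nn[0]))
    print(n,np.round(W,1),"len",np.linalg.norm(cl-tip).round(1),"lobes",np.linalg.norm(d).round(1),"head",h1.round(1),h2.round(1),h3.round(1))
rep("hb",[(72,108),(208,203),(245,155),(160,240)],240,215)
rep("ha",[(85,293),(195,147),(130,110),(245,205)],225,55)
R_=[onz("wrist",*p,.024,o)[:2]*1000 for p in((293.5,163+4),(293,215),(267,190),(319,190))];print(np.round(R_,1))
cutter(cv2.imread("pics/w4.png"),"wrist",293,189,32,o,heart=False)
print(onz("wrist",412,214,.112,o),onz("wrist",390,254,.112,o))
E
```

```text
hb [[ 385.8 -374.6]
 [ 414.6 -396.9]
 [ 422.4 -385.4]
 [ 404.2 -405.9]] len 36.4 lobes 27.4 head -37.7 -37.5 -41.5
ha [[ 376.  -247.9]
 [ 397.1 -220. ]
 [ 384.8 -212.6]
 [ 406.5 -231.2]] len 35.0 lobes 28.6 head 52.9 52.8 49.4
[[ 426.1 -300.8]
 [ 426.4 -350.8]
 [ 399.9 -324.3]
 [ 452.1 -324.1]]
bbox [ 393.1 -356.4] [ 455.3 -292.2] circle ((422.5076599121094, -318.1976318359375), 38.88870620727539)
[ 0.5154905  -0.31874545  0.112     ] [ 0.50127293 -0.35299567  0.112     ]
```

```bash
python3 - <<'E'
from h import *
go((.416,-.399,.09,141),(.416,-.399,.004,141))
E
```

```text
t 15.88 at [ 0.4095 -0.3191  0.1955] yaw 90.1 q6 52.0
[-80.    6.3 105.5] turn -50.9
[-80.    6.3 191.5] turn -50.9
```

Call:
send_rows(targets="-20 2 10 -10 45;-40 3 30 -20 45;-60 5 50 -30 45;-80 6 80 -40 45;-80 6 105 -51 45;-80 6 105 -51 45;-80 6 140 -51 45;-80 6 170 -51 45;-80 6 185 -51 45;-80 6 191 -51 45;-80 6 191 -51 45;-80 6 191 -51 255;-80 6 191 -51 255;-80 6 191 -51 255;-80 6 191 -51 255;-80 6 191 -51 255;-80 6 191 -51 255", newtons=30)

```text
time: 18.0
ee_pos: [0.4158, -0.4007, 0.0058]
tcp_rot: [180.0, 0.1, 141.0]
wrist_force: [-0.2, 1.7, 7.1]
opening: 0.0537
grasp_force: 31.8
```

```bash
python3 - <<'E'
from h import *
go((.416,-.399,.12,141),(.5535,-.022,.12,86.6),(.5535,-.022,.029,86.6))
E
```

```text
t 18.0 at [ 0.4158 -0.4007  0.0058] yaw 141.0 q6 -4.9
[   0.6    1.4 -114.2] turn -0.0
[ 131.   380.9 -114.4] turn 54.4
[131.2 380.9 -23.4] turn 54.4
```

Call:
send_rows(targets="0 0 -20 0 255;0 0 -50 0 255;0 0 -90 0 255;0 0 -130 0 255;0 0 -160 0 255;17 50 -170 7 255;34 100 -170 14 255;51 150 -170 21 255;68 200 -170 28 255;85 250 -170 36 255;102 300 -170 44 255;117 340 -170 50 255;128 370 -170 54.4 255;131 381 -170 54.4 255;131 381 -150 54.4 255;131 381 -120 54.4 255;131 381 -90 54.4 255;131 381 -70 54.4 255;131 381 -70 54.4 255")

```text
time: 20.38
ee_pos: [0.5521, -0.0223, 0.0731]
tcp_rot: [-179.9, 0.0, 86.6]
wrist_force: [1.0, 0.1, -0.1]
opening: 0.054
grasp_force: 31.9
```

```bash
python3 - <<'E'
from h import *
o=bot.get_obs();print(o["opening"],o["grasp_force"]);im=camera("wrist");cv2.imwrite("pics/w5.png",im)
import pickle;pickle.dump(o,open("o5.pkl","wb"))
go((.5535,-.022,.029,86.6))
E
```

```text
0.053980667671783264 31.877515744417906
t 20.43 at [ 0.5528 -0.0222  0.0745] yaw 86.6 q6 91.1
[ 0.2  0.7 45.5] turn 0.0
```

View pics/w5.png

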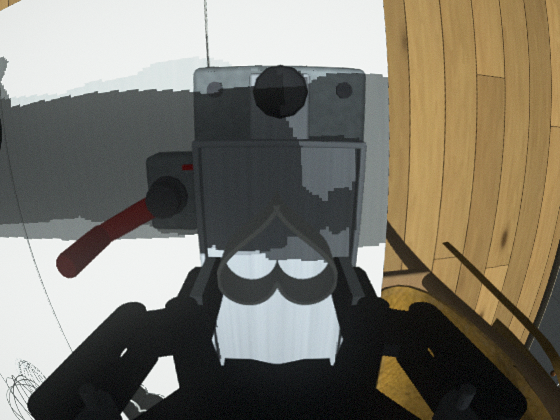

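Heart b held symmetrically, tip towards the handle, centred over the tray (edges 195 and 365 at v 142).

Call:
send_rows(targets="0 0 15 0 255;0 0 30 0 255;0 0 40 0 255;0 0 45 0 255;0 0 47.5 0 255;0 0 47.5 0 255;0 0 47.5 0 255;0 0 47.5 0 0;0 0 47.5 0 0;0 0 47.5 0 0;0 0 47.5 0 0;0 0 30 0 0;0 0 0 0 0;0 0 -50 0 0;0 0 -95 0 0;0 0 -95 0 0")

```text
time: 22.42
ee_pos: [0.5548, -0.0217, 0.1747]
tcp_rot: [179.6, -0.0, 86.6]
wrist_force: [0.8, -0.1, -0.6]
opening: 0.0851
grasp_force: 0.0
```

```bash
python3 - <<'E'
from h import *
go((.40,-.25,.18,180),(.426,-.324,.18,180),(.426,-.324,.004,180))
E
```

```text
t 22.43 at [ 0.5548 -0.0217  0.1747] yaw 86.6 q6 91.2
[-237.1 -141.    -6.4] turn -93.4
[-309.4 -110.6   -6.2] turn -93.4
[-309.5 -111.9  169.8] turn -93.4
```

Call:
send_rows(targets="-30 -20 -6 -8 0;-65 -40 -6 -18 0;-105 -65 -6 -28 0;-145 -90 -6 -38 0;-185 -110 -6 -48 0;-225 -135 -6 -58 0;-255 -140 -6 -68 0;-280 -130 -6 -78 0;-300 -118 -6 -88 0;-309 -111 0 -93.4 0;-309 -111 20 -93.4 0;-309 -111 20 -93.4 0;-309 -111 20 -93.4 0")

```text
time: 24.05
ee_pos: [0.424, -0.3234, 0.15]
tcp_rot: [-180.0, 0.0, -180.0]
wrist_force: [0.3, 0.2, 0.0]
opening: 0.0852
grasp_force: 0.0
```

```bash
python3 - <<'E'
from h import *
o=bot.get_obs();im=camera("wrist");t=camera("top");cv2.imwrite("pics/w6.png",np.vstack([im[:300],cv2.resize(t[130:290,180:460],None,fx=2,fy=1.85)]))
import pickle;pickle.dump(o,open("o6.pkl","wb"))
go((.426,-.324,.004,180))
E
```

```text
t 24.15 at [ 0.4242 -0.3235  0.1503] yaw -180.0 q6 -37.3
[ -1.7  -0.4 146.3] turn 0.0
```

View pics/w6.png

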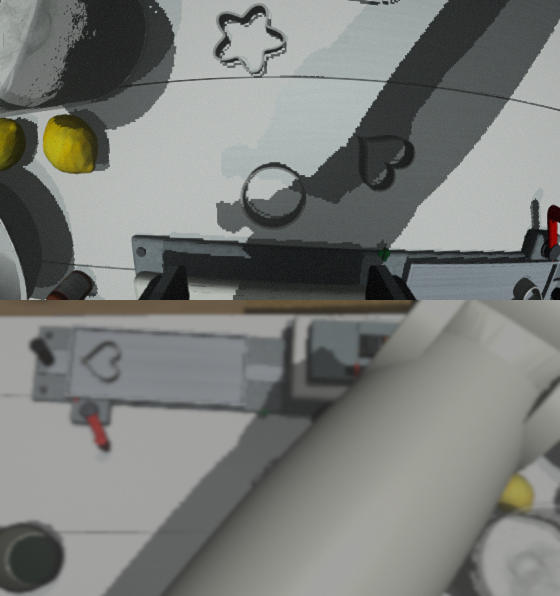

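Heart b lies in the tray; the round is at wrist (273.5,195), span 242–305 by 163–227.

```bash
python3 - <<'E'
from h import *
import pickle;o=pickle.load(open("o6.pkl","rb"))
for p in((242,196),(305,196),(273,164),(273,227)): print(onz("wrist",*p,.024,o).round(4))
E
```

```text
[ 0.4229 -0.353   0.024 ]
[ 0.4229 -0.2987  0.024 ]
[ 0.395  -0.3262  0.024 ]
[ 0.4516 -0.3264  0.024 ]
```

Call:
send_rows(targets="0 -2.5 40 0 0;0 -2.5 80 0 0;0 -2.5 115 0 0;0 -2.5 135 0 0;0 -2.5 145 0 0;0 -2.5 145 0 0;0 -2.5 145 0 255;0 -2.5 145 0 255;0 -2.5 145 0 255;0 -2.5 145 0 255;0 -2.5 145 0 255;0 -2.5 145 0 255")

```text
time: 25.65
ee_pos: [0.4246, -0.3264, 0.0058]
tcp_rot: [-179.9, 0.1, -180.0]
wrist_force: [-1.1, 1.5, 4.8]
opening: 0.0554
grasp_force: 31.5
```

```bash
python3 - <<'E'
from h import *
go((.44,-.18,.17,140),(.550,-.080,.17,86.6),(.550,-.080,.0265,86.6))
E
```

```text
t 25.65 at [ 0.4246 -0.3264  0.0058] yaw -180.0 q6 -37.6
[ -15.7  146.2 -164.4] turn 40.0
[-125.7  246.2 -164.3] turn 93.4
[-125.5  246.4  -20.8] turn 93.4
```

Call:
send_rows(targets="0 0 -20 0 255;0 0 -60 0 255;0 0 -100 0 255;0 0 -140 0 255;0 20 -165 8 255;0 50 -165 16 255;-5 85 -165 26 255;-15 120 -165 36 255;-25 150 -165 46 255;-45 175 -165 56 255;-70 200 -165 66 255;-95 225 -165 76 255;-118 240 -165 86 255;-125.5 246.3 -165 93.4 255;-125.5 246.3 -165 93.4 255;-125.5 246.3 -120 93.4 255;-125.5 246.3 -80 93.4 255;-125.5 246.3 -50 93.4 255;-125.5 246.3 -50 93.4 255")

```text
time: 28.02
ee_pos: [0.5476, -0.0799, 0.0526]
tcp_rot: [-179.8, -0.0, 86.7]
wrist_force: [1.0, 0.4, 0.1]
opening: 0.0552
grasp_force: 32.1
```

```bash
python3 - <<'E'
from h import *
go((.550,-.080,.0265,86.6))
E
```

```text
t 28.02 at [ 0.5476 -0.0799  0.0526] yaw 86.7 q6 85.0
[ 0.1  2.5 26.1] turn 0.1
```

Call:
send_rows(targets="0 0 12 0 255;0 0 20 0 255;0 0 26 0 255;0 0 29 0 255;0 0 29 0 255;0 0 29 0 255")

```text
time: 28.78
ee_pos: [0.5496, -0.0797, 0.0257]
tcp_rot: [180.0, 0.0, 86.6]
wrist_force: [-2.7, 1.1, 4.3]
opening: 0.0551
grasp_force: 32.5
```

Call:
send_rows(targets="0 0 0 0 0;0 0 0 0 0;0 0 0 0 0;0 0 0 0 0;0 0 -20 0 0;0 0 -60 0 0;0 0 -110 0 0;0 0 -150 0 0;0 0 -150 0 0")

```text
time: 29.9
ee_pos: [0.5509, -0.0799, 0.1789]
tcp_rot: [179.7, 0.0, 86.6]
wrist_force: [0.0, 0.2, -1.0]
opening: 0.0851
grasp_force: 0.0
```

```bash
python3 - <<'E'
from h import *
go((.4003,-.2174,.12,51.5),(.4003,-.2174,.004,51.5))
E
```

```text
t 29.9 at [ 0.5509 -0.0799  0.1789] yaw 86.6 q6 85.1
[-146.1 -142.5   58.1] turn 35.1
[-146.1 -143.2  174.1] turn 35.1
```

Call:
send_rows(targets="-40 -40 0 9 0;-80 -80 0 18 0;-120 -120 10 27 0;-146 -143 30 35 0;-146 -143 58 35 0;-146 -143 58 35 0;-146 -143 100 35 0;-146 -143 140 35 0;-146 -143 165 35 0;-146 -143 173 35 0;-146 -143 173 35 0;-146 -143 173 35 255;-146 -143 173 35 255;-146 -143 173 35 255;-146 -143 173 35 255;-146 -143 173 35 255;-146 -143 173 35 255")

```text
time: 32.02
ee_pos: [0.3987, -0.2173, 0.0037]
tcp_rot: [179.9, -0.0, 51.6]
wrist_force: [-1.1, 1.1, 6.5]
opening: 0.0539
grasp_force: 31.1
```

```bash
python3 - <<'E'
from h import *
go((.5465,-.138,.17,86.6),(.5465,-.138,.026,86.6))
E
```

```text
t 32.02 at [ 0.3987 -0.2173  0.0037] yaw 51.6 q6 99.8
[ 154.    66.9 -166.1] turn -35.0
[153.9  66.6 -22.1] turn -35.0
```

Call:
send_rows(targets="0 0 -20 0 255;0 0 -60 0 255;0 0 -100 0 255;0 0 -140 0 255;15 5 -165 -3 255;40 15 -165 -9 255;70 30 -165 -16 255;100 44 -165 -23 255;130 57 -165 -30 255;150 65 -165 -35 255;154 67 -165 -35 255;154 67 -165 -35 255;154 67 -120 -35 255;154 67 -80 -35 255;154 67 -50 -35 255;154 67 -32 -35 255;154 67 -23 -35 255;154 67 -20.5 -35 255;154 67 -20.5 -35 255;154 67 -20.5 -35 255")

```text
time: 34.52
ee_pos: [0.5469, -0.138, 0.0237]
tcp_rot: [179.9, 0.0, 86.6]
wrist_force: [0.5, 0.1, 2.7]
opening: 0.0538
grasp_force: 32.4
```

Release, rise, and back off to the free side for a look.

Call:
send_rows(targets="0 0 0 0 0;0 0 0 0 0;0 0 0 0 0;0 0 0 0 0;0 0 -20 0 0;0 0 -60 0 0;0 0 -110 0 0;0 0 -150 0 0;-40 0 -170 0 0;-80 0 -170 0 0;-80 0 -170 0 0")

```text
time: 35.9
ee_pos: [0.5412, -0.2199, 0.1927]
tcp_rot: [180.0, 0.0, 86.4]
wrist_force: [0.1, 0.4, 0.1]
opening: 0.0854
grasp_force: 0.0
```

```bash
python3 - <<'E'
from h import *
o=bot.get_obs();im=camera("wrist");cv2.imwrite("pics/w7.png",im)
import pickle;pickle.dump(o,open("o7.pkl","wb"))
go((.5584,.0625,.16,90),(.5584,.0625,.0555,90))
E
```

```text
t 35.95 at [ 0.5412 -0.2186  0.1925] yaw 86.5 q6 71.5
[281.6  -0.   32.6] turn -3.5
[281.6   0.  137.1] turn -3.5
```

View pics/w7.png

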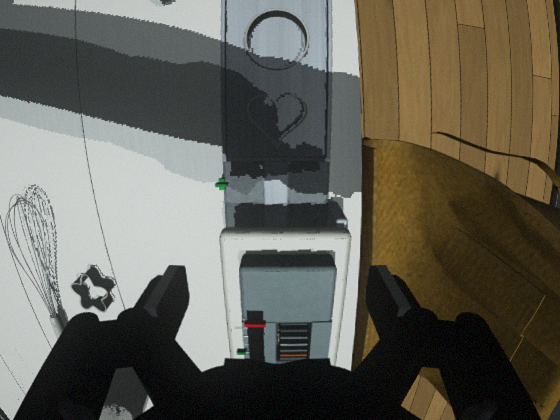

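Round and heart a lie flat in the tray; the base mark is at wrist (222,184), its tip ≈(228,183).

```bash
python3 - <<'E'
from h import *
import pickle;o=pickle.load(open("o7.pkl","rb"))
print(onz("wrist",222,184,.014,o))
o=pickle.load(open("o4.pkl","rb"))
w=cv2.imread("pics/w3.png")
o3=pickle.load(open("o3.pkl","rb"));print(onz("wrist",342,254,.014,o3),onz("wrist",352,85,.014,o))
E
```

```text
[ 0.48521808 -0.21726402  0.014     ]
[ 0.48333751 -0.21586985  0.014     ] [ 0.48401137 -0.21811761  0.014     ]
```

Call:
send_rows(targets="45 0 0 -1 0;100 0 0 -2 0;155 0 0 -3 0;210 0 0 -3.5 0;260 0 0 -3.5 0;281 0 0 -3.5 0;281.5 0 30 -3.5 0;281.5 0 70 -3.5 0;281.5 0 110 -3.5 0;281.5 0 130 -3.5 0;281.5 0 137 -3.5 0;281.5 0 137 -3.5 0;281.5 0 137 -3.5 255;281.5 0 137 -3.5 255;281.5 0 137 -3.5 255;281.5 0 137 -3.5 255;281.5 0 137 -3.5 255;281.5 0 137 -3.5 255;281.5 0 137 -3.5 255", newtons=40)

```text
time: 38.33
ee_pos: [0.5583, 0.0633, 0.0561]
tcp_rot: [180.0, -0.0, 90.1]
wrist_force: [-1.2, 0.2, 6.1]
opening: 0.0172
grasp_force: 38.9
```

Call:
send_rows(targets="-6 -0.4 0 0 255;-18 -1 0 0 255;-32 -2 0 0 255;-46 -2.9 0 0 255;-60 -3.8 0 0 255;-74 -4.6 0 0 255;-88 -5.5 0 0 255;-102 -6.4 0 0 255;-116 -7.2 0 0 255;-130 -8.1 0 0 255;-144 -9 0 0 255;-158 -9.8 0 0 255;-172 -10.7 0 0 255;-186 -11.5 0 0 255;-200 -12.4 0 0 255;-213 -13.2 0 0 255;-225 -14 0 0 255;-235 -14.6 0 0 255;-241 -15 0 0 255;-241 -15 0 0 255")

```text
time: 40.83
ee_pos: [0.5428, -0.1784, 0.0561]
tcp_rot: [-179.9, 0.0, 90.1]
wrist_force: [-6.0, -1.4, 7.9]
opening: 0.0168
grasp_force: 39.4
```

```bash
cat >> h.py <<'E'
def blobs(im,x0,x1,y0,y1,mn=2):
    hsv=cv2.cvtColor(im,cv2.COLOR_BGR2HSV);H,S,V=[hsv[...,i].astype(int) for i in range(3)]
    roi=np.zeros(H.shape,bool);roi[y0:y1,x0:x1]=1
    for nm,m in(("red",((H<8)|(H>172))&(S>110)&(V>30)),("green",(H>45)&(H<90)&(S>80)&(V>25))):
        n,l,st,c=cv2.connectedComponentsWithStats((m&roi).astype(np.uint8))
        for i in range(1,n):
            if st[i,4]>=mn: print(nm,st[i],c[i].round(1))
E
python3 - <<'E'
from h import *
print(bot.get_obs()["ee_pos"])
t=camera("top");s=camera("scene");cv2.imwrite("pics/t8.png",t);cv2.imwrite("pics/s8.png",s)
print("top");blobs(t,260,420,140,210);print("scene");blobs(s,260,425,180,290)
E
```

```text
[ 0.54281602 -0.17838756  0.05612307]
top
red [357 166   2   5   8] [357.6 168. ]
green [372 174   2   2   4] [372.5 174.5]
scene
red [352 213   4   6  15] [353.6 215.8]
red [304 237   2   3   6] [304.5 238. ]
green [365 223   4   5  13] [366.2 224.9]
green [302 240   5   4  16] [303.9 241.7]
```

```bash
python3 - <<'E'
from h import *
s=lambda p:p[1]*.998+p[0]*.062
p0=onz("scene",286.4,231.3,.0243);p=onz("scene",304.5,238,.0243);m=onz("scene",304,241.5,.0142)
print(p0,p,m,s(p)-s(m), "moved",s(p)-s(p0))
im=cv2.imread("pics/s8.png")[215:260,270:340]
cv2.imwrite("pics/z8.png",cv2.resize(im,None,fx=9,fy=9,interpolation=cv2.INTER_CUBIC))
E
```

```text
[ 0.48583326 -0.16910333  0.0243    ] [ 0.48505548 -0.21836078  0.0243    ] [ 0.4833868  -0.21848105  0.0142    ] 0.00022348199364002896 moved -0.04920715949344867
```

View pics/z8.png

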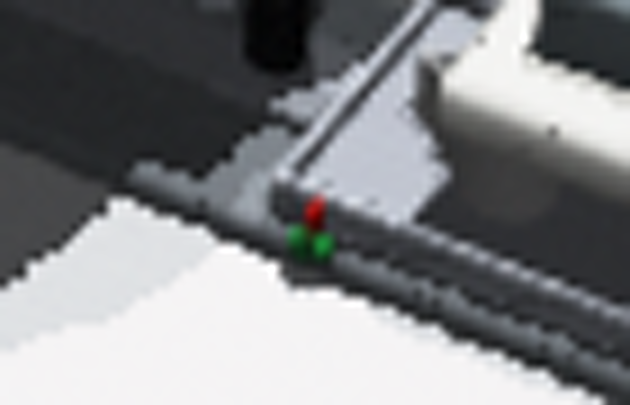

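Pointer (red) stands right at the green mark, about 0.2 mm off. Release and go to the knob.

Call:
send_rows(targets="0 0 0 0 0;0 0 0 0 0;0 0 0 0 0;0 0 0 0 0;0 0 -40 0 0;0 0 -85 0 0;0 0 -125 0 0;40 -30 -125 0 0;80 -60 -125 0 0;120 -90 -125 0 0;150 -108 -125 0 0;157 -109 -125 0 0;157 -109 -110 0 0;157 -109 -110 0 0")

```text
time: 42.68
ee_pos: [0.434, -0.0215, 0.164]
tcp_rot: [-179.9, 0.0, 90.1]
wrist_force: [-0.1, -0.5, -0.2]
opening: 0.0856
grasp_force: 0.0
```

```bash
python3 - <<'E'
from h import *
s=camera("scene")
blobs(s,200,300,180,290)
blobs(s,300,310,230,250)
k=onz("scene",222,205.5,.081)
o=bot.get_obs();w=camera("wrist");cv2.imwrite("pics/w9.png",w)
blobs(w,100,450,60,400,20)
go((.4335,-.0205,.053,90))
E
```

```text
red [218 205  11  18 135] [222.6 213.1]
red [304 237   2   4   7] [304.6 238.3]
green [302 240   5   4  16] [303.9 241.7]
red [270 162  59  33 734] [301.5 178.4]
red [268 196  18  13  98] [276.6 201.1]
green [315 344   8   8  34] [318.4 347.3]
t 42.77 at [ 0.4344 -0.0216  0.1651] yaw 90.0 q6 87.1
[  1.1  -0.7 112.1] turn 0.0
```

Call:
send_rows(targets="1 -0.7 40 0 0;1 -0.7 80 0 0;1 -0.7 105 0 0;1 -0.7 112 0 0;1 -0.7 112 0 0;1 -0.7 112 0 255;1 -0.7 112 0 255;1 -0.7 112 0 255;1 -0.7 112 0 255;1 -0.7 112 0 255;1 -0.7 112 0 255;1 -0.7 112 0 255", newtons=30)

```text
time: 44.28
ee_pos: [0.4339, -0.02, 0.0541]
tcp_rot: [179.9, 0.0, 90.1]
wrist_force: [2.0, -0.0, 3.5]
opening: 0.015
grasp_force: 29.5
```

Call:
send_rows(targets="-3.5 2 0 0 255;-7 4.3 0 0 255;-10.5 7 0 0 255;-13.5 9.5 0 0 255;-16.5 12.5 0 0 255;-19 15.7 0 0 255;-21.5 19 0 0 255;-23.5 22.6 0 0 255;-25.5 26.5 0 0 255;-27 30 0 0 255;-28.2 34 0 0 255;-29 38 0 0 255;-29.5 41.5 0 0 255;-30 45 0 0 255;-30 47 0 0 255;-30 48 0 0 255;-30 48 0 0 255")

```text
time: 46.4
ee_pos: [0.4804, -0.0534, 0.0537]
tcp_rot: [-179.8, 0.4, 90.0]
wrist_force: [-6.6, -21.3, 6.2]
opening: 0.0146
grasp_force: 30.6
```

Call:
send_rows(targets="1.5 -1 0 0 255;1.5 -1 0 0 0;1.5 -1 0 0 0;1.5 -1 0 0 0;1.5 -1 0 0 0;1.5 -1 -40 0 0;1.5 -1 -80 0 0;1.5 -1 -120 0 0;-40 15 -145 0 255;-90 30 -145 0 255;-140 45 -145 0 255;-190 60 -145 0 255;-230 65 -145 0 255;-230 65 -145 0 255;-230 65 -145 0 255")

```text
time: 48.28
ee_pos: [0.547, -0.2794, 0.1986]
tcp_rot: [-180.0, -0.0, 90.1]
wrist_force: [-0.3, 0.8, 0.6]
opening: -0.0002
grasp_force: 0.0
```

```bash
python3 - <<'E'
from h import *
import pickle
print(onz("wrist",443,240,.117,pickle.load(open("o4.pkl","rb"))))
o=bot.get_obs();w=camera("wrist");s=camera("scene");pickle.dump(o,open("o10.pkl","wb"))
cv2.imwrite("pics/w10.png",np.hstack([w,cv2.resize(s[170:290,205:325],None,fx=2,fy=3.5)]))
print("wrist");blobs(w,150,450,100,400,6);print("scene");blobs(s,205,425,180,290)
go((.547,-.35,.16,86.6))
E
```

```text
[ 0.5456287  -0.33970017  0.117     ]
wrist
red [210 122   6   3  18] [212.5 123. ]
red [226 257  23   7 111] [237.6 259.8]
green [212 117   5   4  18] [214.2 118.6]
green [212 126   5   2   8] [214.  126.5]
green [216 291  10   6  46] [220.8 294. ]
scene
red [227 199  20  18 171] [239.4 209. ]
red [352 213   4   6  15] [353.6 215.8]
red [304 237   2   4   7] [304.6 238.7]
green [365 223   4   5  13] [366.2 224.9]
green [302 241   5   3  13] [304.2 242. ]
t 48.38 at [ 0.5471 -0.2788  0.199 ] yaw 90.2 q6 62.8
[-71.2  -0.3  39. ] turn 3.6
```

View pics/w10.png

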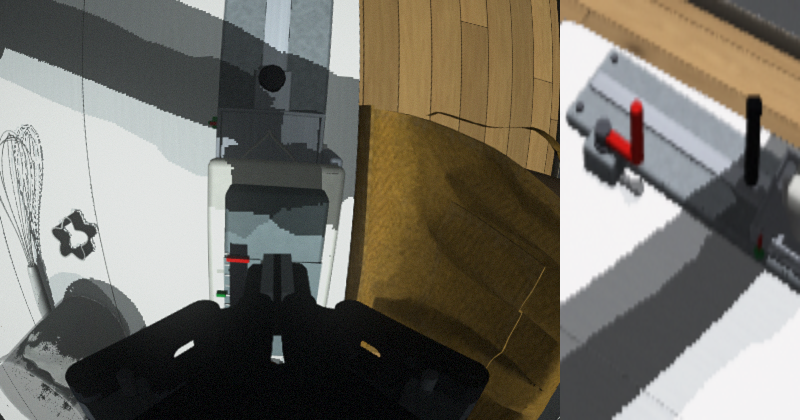

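Lever is back at its clamped place and the pointer sits in the mark. Now the wheel.

```bash
python3 - <<'E'
from h import *
print(onz("top",370.1,154.7,.117),onz("top",369.4,168.8,.11))
go((.5456,-.337,.135,86.6))
E
```

```text
[ 0.54432832 -0.34739315  0.117     ] [ 0.51214607 -0.34585843  0.11      ]
t 48.38 at [ 0.5471 -0.2788  0.199 ] yaw 90.2 q6 62.8
[-58.2  -1.7  64. ] turn 3.6
```

Call:
send_rows(targets="-20 -1 20 3 255;-40 -1 40 3.6 255;-58 -1.5 60 3.6 255;-58 -1.5 64 3.6 255;-58 -1.5 64 3.6 255")

```text
time: 49.0
ee_pos: [0.5454, -0.3377, 0.1343]
tcp_rot: [-180.0, -0.0, 86.5]
wrist_force: [-0.3, -0.5, 1.0]
opening: -0.0001
grasp_force: 0.0
```

Call:
send_rows(targets="0 0 12 0 255;0 0 17 0 255;0 0 20 0 255;0 0 20 0 255;-4 0 20 0 255;-8 0 20 0 255;-12 0 20 0 255;-16 0 20 0 255;-20 0 20 0 255;-20 0 20 0 255")

```text
time: 50.25
ee_pos: [0.5444, -0.3582, 0.1147]
tcp_rot: [180.0, 0.0, 86.5]
wrist_force: [-0.4, -1.1, 2.4]
opening: -0.0002
grasp_force: 1.3
```

```bash
cat > d.py <<'E'
from h import *
o=bot.get_obs();print(o["ee_pos"].round(4),o["wrist_force"].round(1))
s=camera("scene");cv2.imwrite("pics/sd.png",s);blobs(s,335,400,205,240,2)
E
python3 d.py
```

```text
[ 0.5444 -0.3582  0.1147] [-0.4 -1.1  2.4]
red [356 216   5   5  10] [357.9 218. ]
green [365 224   3   4  10] [366.  225.5]
```

```bash
cat >> d.py <<'E'
import sys
S=lambda p:p[1]*.998+p[0]*.062
hsv=cv2.cvtColor(s,cv2.COLOR_BGR2HSV);H,Sa,V=[hsv[...,i].astype(int) for i in range(3)]
def c(m):
    r=np.zeros(H.shape,bool);r[205:240,335:400]=1;v,u=np.nonzero(m&r);w=Sa[v,u]*1.;return (u*w).sum()/w.sum(),(v*w).sum()/w.sum()
p=onz("scene",*c(((H<8)|(H>172))&(Sa>110)&(V>30)),.1127);m=onz("scene",*c((H>45)&(H<90)&(Sa>80)&(V>25)),.1121)
print(p,m,"pointer-mark mm",(S(p)-S(m))*1000)
E
python3 d.py
```

```text
[ 0.5445 -0.3581  0.1148] [-0.9 -1.1  2.8]
red [356 216   5   5  10] [357.9 218. ]
green [365 224   3   4  10] [366.  225.5]
[ 0.51070432 -0.33032844  0.1127    ] [ 0.4962328  -0.35376055  0.1121    ] pointer-mark mm 24.28247969702063
```

Call:
send_rows(targets="0 0 -15 0 255;10 0 -20 0 255;20 0 -15 0 255;20 0 -5 0 255;20 0 0 0 255;20 0 0 0 255;16 0 0 0 255;12 0 0 0 255;8 0 0 0 255;4 0 0 0 255;0 0 0 0 255;0 0 0 0 255")

```text
time: 51.85
ee_pos: [0.5444, -0.3582, 0.1147]
tcp_rot: [-180.0, 0.0, 86.5]
wrist_force: [-0.5, -0.4, 3.0]
opening: -0.0002
grasp_force: 1.3
```

```bash
python3 d.py
```

```text
[ 0.5444 -0.3582  0.1147] [-0.5 -0.4  3. ]
red [361 217   4   6  10] [362.5 219.5]
green [365 224   3   4   9] [366.1 225.3]
[ 0.51060274 -0.34099615  0.1127    ] [ 0.49662191 -0.35374219  0.1121    ] pointer-mark mm 13.587360936284599
```

Call:
send_rows(targets="0 0 -15 0 255;10 0 -20 0 255;20 0 -15 0 255;20 0 -5 0 255;20 0 0 0 255;20 0 0 0 255;16 0 0 0 255;12 0 0 0 255;8 0 0 0 255;4 0 0 0 255;0 0 0 0 255;0 0 0 0 255;0 0 -15 0 255;15 0 -20 0 255;15 0 -20 0 255")

```text
time: 53.78
ee_pos: [0.5459, -0.3416, 0.1358]
tcp_rot: [179.9, 0.0, 86.6]
wrist_force: [-0.4, -0.6, -0.5]
opening: -0.0003
grasp_force: 0.0
```

```bash
python3 d.py; python3 - <<'E'
from h import *
t=camera("top");blobs(t,340,400,150,185)
a=cv2.imread("pics/sd.png")[205:240,335:395];b=t[150:185,345:405]
cv2.imwrite("pics/z11.png",cv2.resize(np.vstack([a,b]),None,fx=8,fy=8,interpolation=cv2.INTER_CUBIC))
E
```

```text
[ 0.5459 -0.3416  0.1358] [-0.4 -0.6 -0.5]
red [365 217   5   7  17] [367.  220.2]
green [365 223   3   5  11] [366.1 225.3]
[ 0.51345607 -0.35050065  0.1127    ] [ 0.49707031 -0.35376014  0.1121    ] pointer-mark mm 4.268886520465587
```

View pics/z11.png

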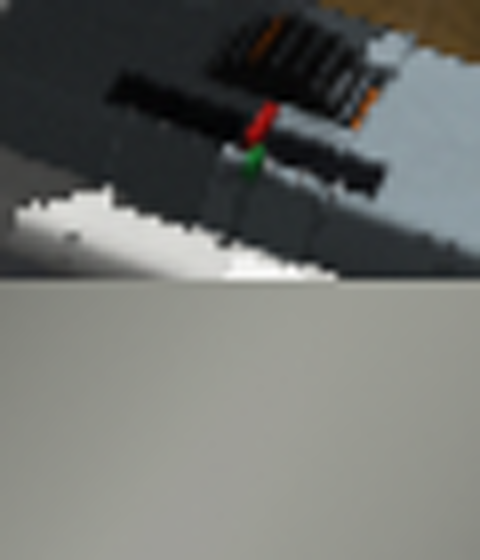

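Call:
send_rows(targets="0 0 -40 0 255;-20 0 -80 0 255;-50 -20 -80 0 255;-60 -40 -80 0 255;-60 -40 -80 0 255;-60 -40 -80 0 255")

```text
time: 54.62
ee_pos: [0.5017, -0.3996, 0.2144]
tcp_rot: [-180.0, -0.0, 86.5]
wrist_force: [0.4, -1.0, -0.9]
opening: 0.0002
grasp_force: 0.0
```

```bash
python3 - <<'E'
from h import *
o=bot.get_obs();w=camera("wrist");cv2.imwrite("pics/w12.png",w)
blobs(w,150,500,60,400,6)
print(o["ee_pos"])
import pickle;pickle.dump(o,open("o12.pkl","wb"))
E
```

```text
red [278 141  24   5 114] [289.5 143. ]
green [266 145  10   5  43] [270.6 147.1]
green [333 295   4  10  21] [334.7 299.8]
green [360 340  11   8  48] [364.2 343.8]
[ 0.50171692 -0.39959369  0.21440677]
```

```bash
python3 - <<'E'
from h import *
import pickle;o=pickle.load(open("o12.pkl","rb"))
for zp,zm in((.1127,.1121),(.109,.109),(.112,.109)):
    p=onz("wrist",289.5,143,zp,o);m=onz("wrist",270.6,147.1,zm,o);d=p-m
    for k in(.055,.065): print(zp,zm,p.round(4),m.round(4),"diff mm",(d[1]*.998+d[0]*k)*1000)
w=cv2.imread("pics/w12.png")[120:170,240:340]
cv2.imwrite("pics/z12.png",cv2.resize(w,None,fx=7,fy=7,interpolation=cv2.INTER_CUBIC))
hsv=cv2.cvtColor(w,cv2.COLOR_BGR2HSV);m=((hsv[...,0]<8)|(hsv[...,0]>172))&(hsv[...,1]>110)&(hsv[...,2]>30)
v,u=np.nonzero(m);print("bar slope",np.polyfit(u,v,1))
E
```

```text
0.1127 0.1121 [ 0.5145 -0.3497  0.1127] [ 0.5001 -0.3521  0.1121] diff mm 3.1486689731231015
0.1127 0.1121 [ 0.5145 -0.3497  0.1127] [ 0.5001 -0.3521  0.1121] diff mm 3.2926779130652593
0.109 0.109 [ 0.5146 -0.3502  0.109 ] [ 0.5    -0.3525  0.109 ] diff mm 3.114073959872165
0.109 0.109 [ 0.5146 -0.3502  0.109 ] [ 0.5    -0.3525  0.109 ] diff mm 3.260095696701616
0.112 0.109 [ 0.5145 -0.3498  0.112 ] [ 0.5    -0.3525  0.109 ] diff mm 3.4818341359836533
0.112 0.109 [ 0.5145 -0.3498  0.112 ] [ 0.5    -0.3525  0.109 ] diff mm 3.626925537871257
bar slope [3.77190559e-04 2.29813423e+01]
```

```bash
python3 - <<'E'
from h import *
go((.5455,-.343,.2144,86.5),(.5455,-.343,.1347,86.5),(.5455,-.343,.1147,86.5))
E
```

```text
t 54.67 at [ 0.502  -0.3995  0.2144] yaw 86.5 q6 54.9
[59. 40.  0.] turn 0.0
[59.  40.  79.7] turn 0.0
[59.  40.  99.7] turn 0.0
```

Call:
send_rows(targets="30 20 0 0 255;59 40 0 0 255;59 40 40 0 255;59 40 79 0 255;59 40 92 0 255;59 40 97 0 255;59 40 99.7 0 255;59 40 99.7 0 255;57 40 99.7 0 255;55 40 99.7 0 255;53 40 99.7 0 255;52.5 40 99.7 0 255;52.5 40 99.7 0 255;52.5 40 90 0 255;52.5 40 60 0 255;30 20 20 0 255;0 0 0 0 255;0 0 0 0 255;0 0 0 0 255")

```text
time: 57.05
ee_pos: [0.5017, -0.3999, 0.2143]
tcp_rot: [-180.0, -0.0, 86.5]
wrist_force: [-0.1, -0.4, -0.7]
opening: -0.0003
grasp_force: 0.0
```

```bash
python3 - <<'E'
from h import *
o=bot.get_obs();w=camera("wrist");cv2.imwrite("pics/w13.png",w)
blobs(w,150,500,0,200,4);print(o["ee_pos"])
s=camera("scene");blobs(s,205,425,180,290)
E
```

```text
red [246   7   7   5  28] [248.8   8.6]
red [277 145  24   5 111] [288.9 147.1]
green [244   9   9   8  37] [248.4  13.2]
green [266 145  10   4  40] [270.5 146.5]
[ 0.50167378 -0.39993951  0.2142918 ]
red [227 199  20  18 171] [239.4 209. ]
red [367 218   4   6  11] [368.8 220.6]
red [304 237   2   4   8] [304.5 238.5]
green [365 224   3   4   9] [366.1 225.3]
green [302 240   5   4  16] [303.9 241.7]
```

```bash
python3 -c "
from h import *
print(ticket.job_done())"
```

```text
the job is handed in; nothing more can be done
None
```

The job is handed in (no verdict came back): the three cutters present went flat into the tray, the tray is clamped with its pointer at the mark, the dial pointer is within about 1 mm of its mark, and the star was left alone.

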